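# Index the magnifier arm one hole over

## Task

Bring the magnifier over the brass disc: hook a fingertip under the pull ring of the swing arm's spring pin, lift the pin out of its hole, swing the arm one hole over (and no farther) the way that puts the lens above the disc, and let the pin drop fully home in that hole. Do not pinch the ring, and leave the disc and everything else on the worktop where it is. Finish with the hand clear.

Things in the scene. Friction and masses are not known exactly. Their poses are not given: they have to be found in the camera images.
- fixture: Inspection fixture, fixed on the worktop: grey round base plate, 290 mm across and 8 mm thick, with a straight front 230 mm wide and 147 mm before the pivot. Origin: on its underside on the arm's pivot axis; x axis from the index plate (robot side, -x) to the stage (far side, +x), z up. On the stage five round spots lie 115 mm from the pivot, each diametrically opposite a pin hole.
- middle_hole (a point): Mouth of the middle one of five pin holes in the index plate, straight to the fixture's -x of the pivot; axes as the fixture's. The holes lie on an arc of radius 115 mm about the pivot, 22 degrees (0.384 rad) apart. The plate's top is 40 mm above the worktop, 66 mm by 214 mm, from 65 to 132 mm in front of the pivot.
- pivot (a point): Point on the vertical pivot axis of the arm, 50 mm above the worktop; axes as the fixture's. The pivot's screw reaches 60 mm above the worktop. The steel arm is a bar 26 mm wide and 8 mm thick, its top 50 mm above the worktop, with pin and pull ring at its robot end and the magnifier at its far end.
- swing_arm (a joint): Angle of the arm, rad, anticlockwise from above. It starts at 0 = middle hole; next holes at +-0.384, outer ones at +-0.768. At positive angles the ring goes to the fixture's -y and the lens to its +y (opposite sides of the pivot). It turns with slight friction (0.5 N at the ring) and stays where it is left; with the pin in a hole it is locked but for about 0.02 rad of play either way.
- lens (a point): Centre of the round magnifier (56 mm across with its dark rim) at the far end of the arm, 115 mm beyond the pivot, 46 mm above the worktop. Axes: x along the arm from ring to lens, z up.
- index_pin (a joint): Lift of the spring index pin, m: 0 = fully home, its 8 mm thick round-ended tip 8 mm deep in the plate; over 0.008 it is free; top stop 0.017. It moves straight up and down and does not turn in the arm. A spring presses it down, about 2 N at 0 and 5 N at the stop. Let down between holes it rests on the plate (0.008) and drops into the next hole when the arm is pushed over it.
- ring_bar (a point): Centre of the straight 44 mm cross-bar (6 mm round) at the top of the steel pull ring on the pin, 115 mm from the pivot axis; 120 mm above the worktop with the pin home. Axes: x along the arm from ring to pivot, y along the bar, z up. A rib 4 mm deep runs along the bar's upper edge on the side facing the pivot. The ring is an upright D of 6 mm round bar standing across the arm.
- ring_opening (a point): Middle of the ring's opening, 26 mm below the cross-bar's centre; axes as ring_bar. The opening faces along the arm, 46 mm high (up to the bar's underside 23 mm above this point) and 50 mm wide between the legs (narrowing to 24 mm in the lowest 14 mm). Below is a round housing, top 62 mm above the worktop. A finger slanting 45 degrees down towards the pivot fits through from outside.
- disc (a point): Centre of the brass disc, 32 mm across and 11 mm thick, loose on one of the two spots beside the middle one (which of the two varies).
- cup (a point): Centre of the small empty white sample cup, 34 mm across and 24 mm high, standing on the other of these two spots. Not wanted.
- bottle_1_c (a point): Small dropper bottle, 34 mm across, 102 mm high; a bystander, loose on the worktop. This point: its centre.
- glue_stick_c (a point): Glue stick lying down, 27 x 96 mm; a bystander, loose on the worktop. This point: its centre.
- pen_red_c (a point): Pen, 9 x 142 mm; a bystander, loose on the worktop. This point: its centre.

How it is judged (in metres and radians):
On the way, in this order (a step that is already met when the one before it is completed fails the run):
1. the pin is lifted out of the middle hole by a finger under the ring (value of joint index_pin above 0.0085 m and value of joint swing_arm between -0.1 and 0.1 rad and contact force between the fingers and index_pin above 0.5 N), for 0.05 s.
2. the lens stands over the disc and the pin is home in that hole (horizontal distance between lens and disc below 0.011 m and value of joint index_pin below 0.002 m), for 0.2 s.
At the end, for the whole second after the job is handed in: The arm stands at the hole next to the middle one, on the side that puts the lens within 11 mm of straight above the brass disc, pin down to within 2 mm of fully home, arm at rest; disc within 6 mm of where it stood (all of step 2 and (value of joint swing_arm between 0.34 and 0.43 rad or value of joint swing_arm between -0.43 and -0.34 rad) and velocity of joint swing_arm between -0.05 and 0.05 rad/s and distance of disc from where it was at the start of the episode below 0.006 m); the robot touches nothing.
It fails at once if the arm is swung more than half a hole past the neighbouring hole (value of joint swing_arm above 0.576 rad or value of joint swing_arm below -0.576 rad).
It fails at once if the ring is pinched: its bar from front and back at once, or both legs at once ((contact force between the fingers and ring_crossbar above 1.5 N and contact force between the fingers and ring_rib above 1.5 N) or (contact force between the fingers and ring_leg_l above 1.5 N and contact force between the fingers and ring_leg_r above 1.5 N)).
It fails at once if the disc is pushed away or lifted (distance of disc from where it was at the start of the episode above 0.015 m).
It fails at once if another thing on the worktop is moved (or lifted) by more than 3 cm (distance of any of bottle_1_c, glue_stick_c, pen_red_c from where it was at the start of the episode above 0.03 m).
It also fails if it takes over 54 s, if anything falls off the work surface, if the arm or the gripper's body presses on something with over 40 N, if the wrist force passes 120 N, or if a joint passes its speed limit or range.

## Robot

A 6-joint arm with a two-finger parallel gripper is mounted at the origin on a cart in front of the work surface, level with it; the furniture and walls round the work are solid. World frame = base frame: x ahead of the robot, y to its left, z up, the work surface at z = 0. Lengths are in mm, angles in rad, forces in N, time in s.
With the tool pointing down it reaches from about 350 to 850 mm from the base axis. Payload 8.1 kg.
Tool frame: the origin (TCP) lies on the centre line of the jaws, within the pads' length; the fingertips stand 22 mm ahead of it and the grasp point (between the pads) lies 3 mm ahead of it; z points along the fingers, y is the line along which they close (so a half turn about z gives the same grasp; the last joint's range is limited). The gripper opens to 85 mm and grips with 20 to 120 N. Pads are 22 mm wide; open, the fingers measure 114 mm over their backs; the gripper's body (76 mm by 85 mm) begins 54 mm behind the grasp point. The pads swing forward as they close: fully open they stand 13 mm farther back than shut.
Start: joints at [1.232, 0.13, 1.488, -0, 1.523, -0.085], TCP at [150.628, 580.789, 227.092] pointing down, gripper open.
Joint ranges: [-2.96, 2.96], [-0.89, 2.26], [0.02, 2.5], [-1.34, 4.48], [0, 2.73], [-2.66, 2.66]. Speed limits (rad/s): [2.39, 2.39, 2.79, 3.14, 3.14, 3.14].

## Interface

Orientations are given as a 3x3 rotation matrix whose columns are the frame's x, y, z axes.
In Python, from station import manip gives the robot as it stands.
- The arm moves only by the tool move_arm, never from a script. Its argument "increments" is a list of rows, each a list of 6 numbers: the shift along the tool's x, y, z in m, then the turn, a rotation vector about the tool's x, y, z in rad. A call has 1 to 10 rows; each row shifts and turns the commanded pose from where the row before left it, along the tool's axes as they then stand; what a row does not reach is not made up. A row lasts 1/12 s, in which the tool goes at most 41.7 mm and 7.16 degrees, less where a joint would pass 70% of its speed; a pose out of reach is approached as far as the arm can. A call is refused whole if a number of a shift passes 0.0417 or a number of a turn 0.125, either way. A call with a gripper value outside its range is refused whole. "gripper" is the opening, from -1 (shut) to 1 (fully open), set as the call begins (left out, the last holds). The fingers move at their own pace and stop on an object; the grip force is fixed at half the most. Time passes only in rows, so rows that do not move let the fingers close. It gives the time, the measured TCP pose, the force, the opening and the grip force at its end, in the units of the state.
- manip.get_state(): the state, without advancing time (a new reading comes with each control period).
- manip.get_image(name): name is "scene" or "top"; returns (picture, depth): 480x640x3 uint8, blue, green, red; 480x640 float32, mm along the optical axis (not along the pixel's ray), 0 where there is no reading.
- manip.calibration(name): a dict with "intrinsics" (3x3 intrinsics, pixels), "dist" ([k1, k2, p1, p2, k3] as OpenCV has them; the pictures are not rectified), "extrinsics" (4x4, takes a point from world to camera coordinates). Camera axes: x right, y up, looking along -z (the intrinsics and any distortion apply to the point x, -y, -z); pixel columns grow to the right and rows downward; lengths in mm; the calibration is good to about 2 mm. A picture is of the moment at which its call begins. calibration takes no time and is no camera call.
- manip.job_done(): hands the job in; it is judged then, once.
Trained networks look in the newest picture that a camera, given by its name, has taken for a name from the list of things; names that differ only in an ending like _2 or _b are one class to them, and where a whole thing is asked for, a point or a joint stands for the part that bears it (a point fixed in the world has none). Each returns a list of dicts, best first, with "score" (0 to 1); they miss things now and then, are a little off and sometimes report something else, mostly with a low value. They report only what shows in the picture. A call takes as long as a camera call.
- manip.cut_out(thing, camera): "mask" (480x640 bool, what is visible of it) and "pixel" ([column, row] in pixels, amid what is visible of it).
The state is a dict: "time_s": time; "q": joint angles; "joint_velocities": joint speeds; "tau": joint torques, N m; "ee_pos": TCP position; "tool_rot": TCP orientation; "wrist_force": force on the tool from outside, world axes, zero at the start; "moment": the same for the moment, N m; "gripper_width": finger opening in mm; "finger_force": force on a finger pad.
Only numpy, scipy, OpenCV 4.12 (cv2) and the standard library are available. Lean on these libraries where they do the work, as an engineer would, in place of code of your own. Each camera call takes 0.05 s, during which the arm holds its last target. There are 200 camera calls.

## Working session

There is one attempt and no reset: what is moved stays moved. The work goes in short steps, Python scripts to look and compute and a tool call to move; the robot and the scene stay as the last step left them, time stands still between calls to the robot, and variables do not carry over. Pictures are saved under pics/ and viewed, at most 10 in all, crops included, and the job is handed in when it is done.

Besides the shell and the picture viewer there is one more tool, called after "Call:" by a JSON object that holds its "fn" and its "kwargs", one argument or row to a line. move_arm: Moves the arm, as the interface text tells. Its arguments: {"type":"object","properties":{"increments":{"type":"array","items":{"type":"array","items":{"type":"number"}}},"gripper":{"type":"number"}},"required":["increments"]}

```bash
mkdir -p pics; ls
cat > h.py <<'E'
import numpy as np, cv2
from station import manip
def world(cam,px,depth):
    c=manip.calibration(cam);K=np.array(c["intrinsics"],float);D=np.array(c["dist"],float);T=np.array(c["extrinsics"],float)
    px=np.atleast_2d(np.array(px,float));u=cv2.undistortPoints(px[:,None],K,D)[:,0]
    d=np.atleast_1d(depth).astype(float)
    P=np.c_[u[:,0]*d,-u[:,1]*d,-d,np.ones(len(d))]
    return (np.linalg.inv(T)@P.T).T[:,:3]
def maskpts(cam,m,dep):
    r,c=np.nonzero(m&(dep>0)); return world(cam,np.c_[c,r],dep[r,c])
E
python3 - <<'E'
from h import *
for cam in("scene","top"):
    im,d=manip.get_image(cam);cv2.imwrite(f"pics/{cam}0.png",im)
    for t in("fixture","swing_arm","index_pin","lens","disc","cup","bottle_1_c","glue_stick_c","pen_red_c"):
        try:
            for o in manip.cut_out(t,cam)[:2]:
                P=maskpts(cam,o["mask"],d)
                print(cam,t,round(o["score"],2),np.round(o["pixel"]),len(P),P.min(0).round(),np.median(P,0).round(),P.max(0).round())
        except Exception as e: print(cam,t,e)
s=manip.get_state();print(s["time_s"],s["tool_rot"],s["gripper_width"])
E
```

```text
pics
scene fixture 0.81 [331. 254.] 9135 [517.  20.  -5.] [639. 148.   8.] [892. 308. 124.]
scene swing_arm 0.57 [332. 231.] 1334 [556. 118.   4.] [667. 162.  48.] [821. 302. 124.]
scene index_pin 0.71 [298. 231.] 234 [559. 153.   4.] [568. 185. 101.] [692. 302. 124.]
scene lens 0.81 [332. 228.] 1254 [556. 118.   4.] [671. 163.  48.] [821. 302. 124.]
scene disc 0.7 [380. 231.] 147 [763.  89.   4.] [777. 103.  16.] [814. 121.  20.]
scene cup 0.39 [299. 233.] 301 [559. 153.  -5.] [569. 188.  95.] [717. 322. 124.]
scene glue_stick_c 0.93 [373. 419.] 1142 [ 308. -167.    5.] [ 339. -124.   23.] [373. -80.  30.]
scene pen_red_c 0.59 [204. 309.] 287 [349. 218.  -1.] [382. 272.   7.] [416. 327.  12.]
top fixture 0.72 [312. 208.] 9935 [519.  21.  -4.] [669. 165.   9.] [826. 306. 127.]
top swing_arm 0.96 [311. 199.] 1346 [559. 118.   3.] [698. 164.  50.] [821. 213. 127.]
top index_pin 0.54 [301. 245.] 140 [561. 156.  34.] [570. 186. 120.] [582. 213. 127.]
top lens 0.91 [315. 195.] 1339 [559. 119.   8.] [694. 164.  50.] [821. 212. 127.]
top disc 0.6 [423. 335.] 427 [ 306. -171.   -7.] [ 344. -119.   24.] [376. -76.  33.]
top cup 0.7 [303. 159.] 135 [777. 178.   8.] [794. 191.  19.] [809. 206.  36.]
top bottle_1_c 0.55 [216. 255.] 190 [533. 385.  -1.] [548. 395.  61.] [565. 412. 103.]
top glue_stick_c 0.75 [421. 336.] 401 [ 309. -165.    6.] [ 344. -118.   25.] [376. -76.  33.]
top pen_red_c 0.57 [270. 317.] 235 [352. 214.  -5.] [386. 267.   7.] [419. 322.  15.]
1.0 [[-9.67969733e-01  2.51066916e-01  1.75511802e-06]
 [ 2.51066916e-01  9.67969733e-01  8.38956101e-07]
 [-1.48826700e-06  1.25273618e-06 -1.00000000e+00]] 85.54525328054952
```

View pics/scene0.png

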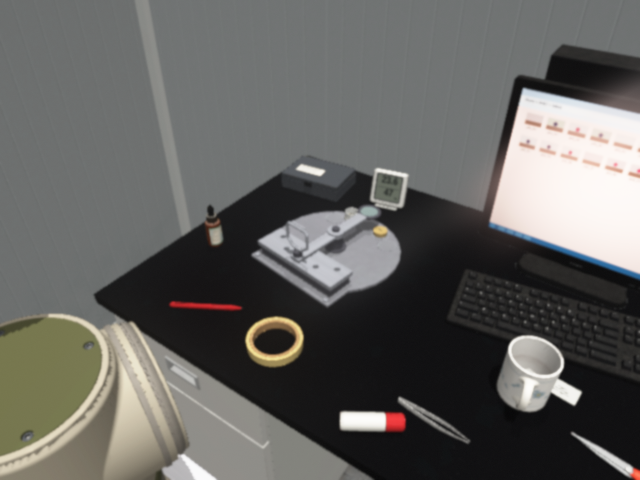

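View pics/top0.png

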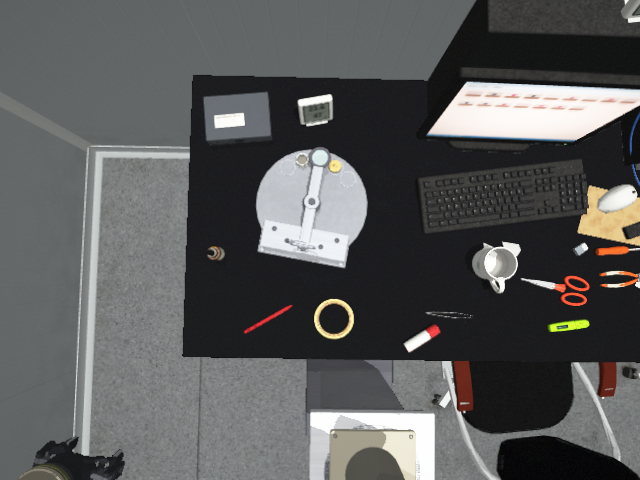

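The scene view shows the fixture around (330,250), the ring at (298,235) and the disc at (380,231). In the top view the ring is at (302,244), the pivot at (311,201), the lens at (320,157), the cup at (303,159) and the disc at (335,167). The disc is on the fixture's -y side, so the arm must swing to -0.384 with the ring going to +y.

Run:
```python
from h import *
from scipy.optimize import least_squares
im,d=manip.get_image("top")
cv2.imwrite("pics/c.png",cv2.resize(im[135:285,240:390],(600,600),interpolation=cv2.INTER_CUBIC))
r,c=np.mgrid[100:300,220:400];P=world("top",np.c_[c.ravel(),r.ravel()],d[100:300,220:400].ravel())
h=P[:,2]
def near(a,b,x0,x1,y0,y1): return P[(h>a)&(h<b)&(P[:,0]>x0)&(P[:,0]<x1)&(P[:,1]>y0)&(P[:,1]<y1)]
# arm axis from points z 45..55 
A=near(44,56,600,770,110,215);print(len(A),A[:,2].mean())
m=A[:,:2].mean(0);v=np.linalg.svd(A[:,:2]-m)[2][0];v*=np.sign(v[0]);print("arm",m,v,np.arctan2(v[1],v[0]))
R=near(108,130,540,600,140,230);print("bar",len(R),R.mean(0),R.min(0),R.max(0))
w=np.linalg.svd(R[:,:2]-R[:,:2].mean(0))[2][0];print("bardir",np.arctan2(w[1],w[0]))
# plate
L=near(35,43,520,640,30,330);rc=cv2.minAreaRect(L[:,:2].astype(np.float32));print("plate",len(L),L[:,2].mean(),rc)
# base rim: known height 8 - classify by color grey pixel; project via height plane
B=near(3,13,500,850,0,330)
hull=cv2.convexHull(B[:,:2].astype(np.float32))[:,0];hull=hull[hull[:,0]>640]
f=least_squares(lambda q:np.hypot(hull[:,0]-q[0],hull[:,1]-q[1])-q[2],[670,165,145],loss="soft_l1");print("circle",f.x)
# pixel->plane z helper
def onplane(cam,px,z):
    a,b=world(cam,[px,px],[500,1500]);t=(z-a[2])/(b[2]-a[2]);return a+t*(b-a)
for n,px,z in(("pivot",(311,201.5),60),("lens",(319.5,157.5),50),("disc",(335,166.5),19),("bar",(302,243),123)):print(n,onplane("top",px,z).round(1))
im2,d2=manip.get_image("scene");r,c=np.mgrid[190:320,240:420];Q=world("scene",np.c_[c.ravel(),r.ravel()],d2[190:320,240:420].ravel())
R=Q[(Q[:,2]>108)&(Q[:,2]<130)&(Q[:,0]>540)&(Q[:,0]<600)&(Q[:,1]>140)&(Q[:,1]<230)];print("bar scene",len(R),R.mean(0),R.min(0),R.max(0))
A=Q[(Q[:,2]>44)&(Q[:,2]<56)&(Q[:,0]>600)&(Q[:,0]<760)&(Q[:,1]>110)&(Q[:,1]<215)];m=A[:,:2].mean(0);v=np.linalg.svd(A[:,:2]-m)[2][0];print("arm scene",m,v)
```

```text
686 50.26802716242406
arm [684.47540674 165.02633141] [ 0.98631535 -0.16486974] -0.16562594609659995
bar 90 [569.4454308  183.97649722 121.59587765] [561.26529861 155.74505107 112.06214664] [576.29914051 214.58023379 127.54793087]
bardir 1.4072401891127848
plate 1717 39.53860732220092 ((585.0370483398438, 182.5013427734375), (214.29833984375, 66.18319702148438), 80.3192138671875)
circle [740.94203783 156.91468559 180.50748309]
pivot [679.3 165.2  60. ]
lens [793.1 146.   50. ]
disc [778.3 105.   19. ]
bar [572.1 183.9 123. ]
bar scene 121 [568.22366567 180.70187325 118.45973508] [558.6586234  152.22859518 108.04908644] [577.48806003 211.6927873  122.96161044]
arm scene [675.83800531 162.58251998] [-0.98612126  0.1660267 ]
```

View pics/c.png

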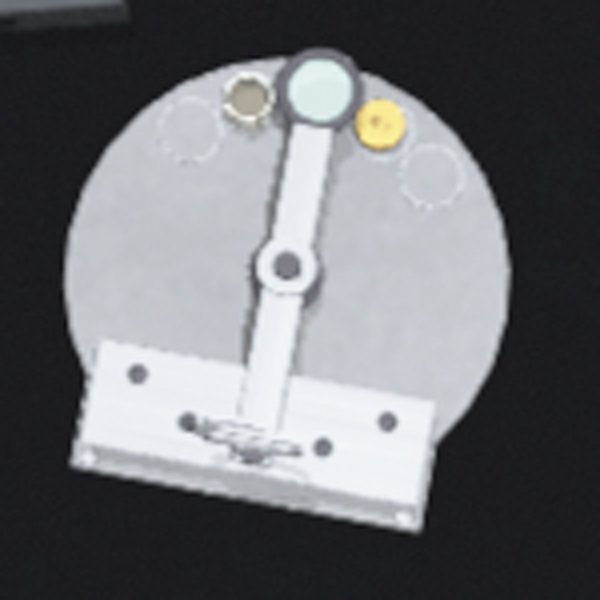

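The crop shows the pivot at (287,264), disc at (380,124), cup at (247,98) and ring at (247,435), all in crop pixels. The fit agrees with the given sizes:

| Item | Value |
|---|---|
| Plate size | 214x66 mm |
| Plate top height | 39.5 mm |
| Yaw | about -0.168 rad |
| Pivot | about (681,165) |
| Bar | about (568,183.5,120) |
| Predicted disc spot | (779,105), measured (778,105) |

I'm starting the approach with the gripper shut.

Call:
{"fn": "move_arm", "kwargs": {
  "increments": [
    [-0.026,-0.018,0.001,0,0,0],
    [-0.026,-0.018,0.001,0,0,0],
    [-0.026,-0.018,0.001,0,0,0],
    [-0.026,-0.018,0.001,0,0,0],
    [-0.026,-0.018,0.001,0,0,0],
    [-0.026,-0.018,0.001,0,0,0],
    [-0.026,-0.018,0.001,0,0,0],
    [-0.026,-0.018,0.001,0,0,0]
  ],
  "gripper": -1
}}

```text
time_s: 1.77
ee_pos: [316.6, 388.0, 219.3]
tool_rot: [[-0.968, 0.251, 0.0], [0.251, 0.968, 0.0], [-0.0, 0.0, -1.0]]
wrist_force: [1.0, 1.0, 0.2]
gripper_width: -0.2
finger_force: 0.0
```

Call:
{"fn": "move_arm", "kwargs": {
  "increments": [
    [-0.026,-0.018,0.001,0,0,0],
    [-0.026,-0.018,0.001,0,0,0],
    [-0.026,-0.018,0.001,0,0,0],
    [-0.026,-0.018,0.001,0,0,0],
    [-0.026,-0.018,0.001,0,0,0],
    [-0.026,-0.018,0.001,0,0,0],
    [-0.026,-0.018,0.001,0,0,0],
    [-0.026,-0.018,0.001,0,0,0]
  ]
}}

```text
time_s: 2.43
ee_pos: [481.9, 196.2, 211.3]
tool_rot: [[-0.968, 0.251, 0.001], [0.251, 0.968, 0.0], [-0.0, 0.0, -1.0]]
wrist_force: [-0.3, 0.1, 0.3]
gripper_width: 0.2
finger_force: 0.0
```

Call:
{"fn": "move_arm", "kwargs": {
  "increments": [
    [0,0,0,0,0,-0.085],
    [0,0,0,0,-0.08,0],
    [0,0,0,0,-0.08,0],
    [0,0,0,0,-0.08,0],
    [0,0,0,0,-0.08,0],
    [0,0,0,0,-0.08,0],
    [0,0,0,0,-0.08,0],
    [0,0,0,0,-0.08,0],
    [0,0,0,0,-0.08,0],
    [0,0,0,0,-0.08,0]
  ]
}}

```text
time_s: 3.27
ee_pos: [481.1, 198.0, 212.0]
tool_rot: [[-0.738, 0.167, 0.654], [0.127, 0.986, -0.109], [-0.663, 0.002, -0.749]]
wrist_force: [-0.1, -0.9, -1.1]
gripper_width: 0.1
finger_force: 0.0
```

```bash
cat >> h.py <<'E'
from scipy.spatial.transform import Rotation as Ro
PIV=np.array([681,165.]);YAW=-0.168
def ringtarget(th,along,z,tilt=np.pi/4):
    """tcp at ring plane+along (mm, toward pivot), height z, arm angle th"""
    a=YAW+th;u=np.array([np.cos(a),np.sin(a),0]);v=np.array([-u[1],u[0],0]);k=np.array([0,0,1.])
    zt=np.sin(tilt)*u-np.cos(tilt)*k
    p=np.r_[PIV,0]-(115-along)*u+[0,0,z]
    return p,np.c_[np.cross(v,zt),v,zt]
def todo(p,R):
    s=manip.get_state();A=np.array(s["tool_rot"])
    print("t",round(s["time_s"],2),"pos",np.round(s["ee_pos"],1),"F",np.round(s["wrist_force"],1),"q",np.round(s["q"],2),"w",round(s["gripper_width"],1))
    print("shift tool mm",np.round(A.T@(p-np.array(s["ee_pos"])),1),"turn",np.round(Ro.from_matrix(A.T@R).as_rotvec(),3))
E
python3 -c "
from h import *
todo(*ringtarget(0,-83,178))"
```

```text
t 3.27 pos [481.1 198.  212. ] F [-0.1 -0.9 -1.1] q [ 0.63 -0.59  2.3  -0.61  0.97 -0.54] w 0.1
shift tool mm [19.1  0.8 28.5] turn [ 0.001 -0.061 -0.001]
```

Call:
{"fn": "move_arm", "kwargs": {
  "increments": [
    [0.005,0,0.007,0,0,0],
    [0.005,0,0.007,0,0,0],
    [0.005,0,0.007,0,0,0],
    [0.004,0.001,0.007,0,0,0],
    [0,0,0,0,-0.06,0],
    [0,0,0,0,0,0],
    [0,0,0,0,0,0]
  ]
}}

```text
time_s: 3.85
ee_pos: [485.0, 197.5, 176.3]
tool_rot: [[-0.703, 0.168, 0.691], [0.119, 0.986, -0.119], [-0.701, -0.002, -0.713]]
wrist_force: [0.5, 0.3, 0.5]
gripper_width: -0.4
finger_force: 0.0
```

Run:
```python
from h import *
todo(*ringtarget(0,-83,178))
im,d=manip.get_image("scene");cv2.imwrite("pics/s1.png",cv2.resize(im[160:310,220:400],(720,600),interpolation=cv2.INTER_CUBIC))
im,d=manip.get_image("top");cv2.imwrite("pics/t1.png",cv2.resize(im[190:310,240:400],(800,600),interpolation=cv2.INTER_CUBIC))
```

```text
t 3.85 pos [485.  197.5 176.3] F [0.5 0.3 0.5] q [ 0.66 -0.55  2.36 -0.73  0.88 -0.4 ] w -0.4
shift tool mm [-1.7  0.8 -0.8] turn [-0.002 -0.009  0.001]
```

View pics/s1.png

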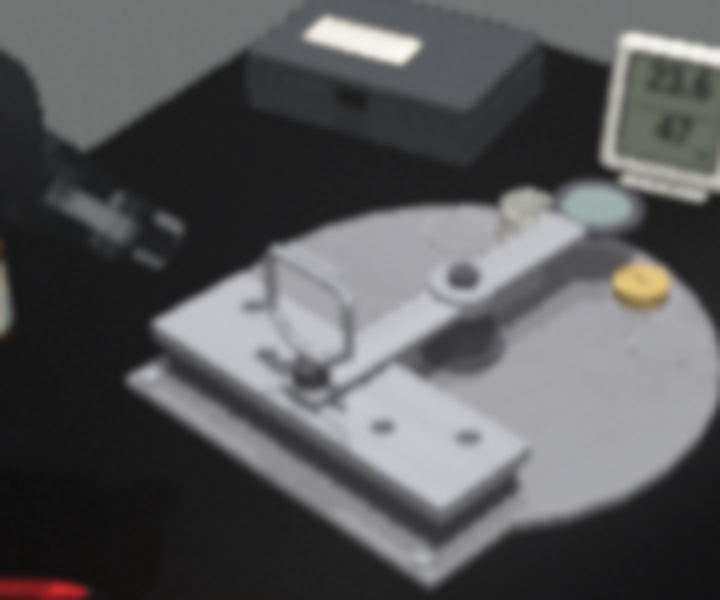

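View pics/t1.png

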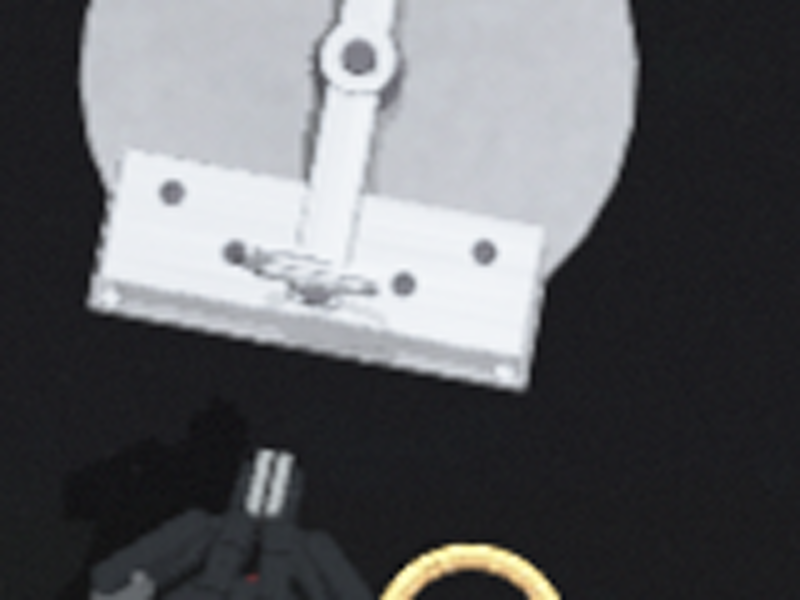

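The scene crop shows the shut gripper at (170,240), left of the ring, which is upright at (310,310). In the top crop the fingertips are at (270,455) and the ring is at (315,280). I'll check the fingertip against the calibration.

Run:
```python
from h import *
s=manip.get_state();A=np.array(s["tool_rot"]);p=np.array(s["ee_pos"])
for cam in("top","scene"):
    im,d=manip.get_image(cam);r,c=np.mgrid[150:330,200:400];P=world(cam,np.c_[c.ravel(),r.ravel()],d[150:330,200:400].ravel())
    L=(P-p)@A
    m=(abs(L[:,0])<20)&(abs(L[:,1])<22)&(L[:,2]>-20)&(L[:,2]<60);L=L[m]
    print(cam,len(L),"min",L.min(0).round(1),"max",L.max(0).round(1),"pct",np.percentile(L,[5,50,95],axis=0).round(1).tolist())
    R=P[(P[:,2]>112)&(P[:,2]<128)&(abs(P[:,0]-568)<20)&(abs(P[:,1]-184)<32)];q=(R[:,:2]-PIV)@np.array([[np.cos(YAW),-np.sin(YAW)],[np.sin(YAW),np.cos(YAW)]])
    print(" bar in fixture axes",q.min(0),q.mean(0),q.max(0),R[:,2].mean())
```

```text
top 49 min [-12.  -13.5 -19.9] max [ 1.6 14.  -5.8] pct [[-11.9, -12.2, -18.6], [-9.5, -1.0, -14.4], [-4.9, 11.5, -7.6]]
 bar in fixture axes [-117.12832815  -28.68908346] [-113.16027693    0.3633694 ] [-108.25534133   30.98550792] 121.8575813432539
scene 60 min [-10.7 -16.  -19.9] max [11.1 -2.3 -1.9] pct [[-9.6, -14.6, -19.1], [-0.3, -8.4, -14.5], [10.3, -5.5, -3.7]]
 bar in fixture axes [-118.16917637  -29.97289737] [-113.77188471   -2.87525848] [-106.96612052   26.76287795] 119.42441026823434
```

Run:
```python
from h import *
s=manip.get_state();A=np.array(s["tool_rot"]);p=np.array(s["ee_pos"])
for cam in("top","scene"):
    im,d=manip.get_image(cam);c=manip.calibration(cam);T=np.array(c["extrinsics"])
    for z in(-30,-20,-10,0,5,10,15,22):
        X=A@np.array([-9 if cam=="top" else 0,0 if cam=="top" else -12,z])+p;X=T[:3,:3]@X+T[:3,3];X=X*[1,-1,-1]
        u=cv2.projectPoints(X[None],np.zeros(3),np.zeros(3),np.array(c["intrinsics"]),np.array(c["dist"]))[0].ravel();i,j=np.round(u).astype(int)
        print(cam,z,u.round(1),"expect depth",X[2].round(),"have",d[j,i],im[j,i])
```

```text
top -30 [292.4 287.8] expect depth 948.0 have 946.6157 [151 148 144]
top -20 [293.1 284.5] expect depth 956.0 have 953.987 [132 129 126]
top -10 [293.9 281.1] expect depth 963.0 have 959.24066 [105 102  99]
top 0 [294.6 277.9] expect depth 971.0 have 1155.7119 [33 29 28]
top 5 [295.  276.3] expect depth 975.0 have 1156.2905 [30 27 27]
top 10 [295.4 274.6] expect depth 979.0 have 1153.8514 [31 28 28]
top 15 [295.7 273.1] expect depth 982.0 have 1157.6553 [32 29 29]
top 22 [296.2 270.8] expect depth 988.0 have 1156.7776 [30 26 26]
scene -30 [255.8 216.7] expect depth 842.0 have 816.47363 [35 34 33]
scene -20 [259.2 218.5] expect depth 850.0 have 845.74524 [35 33 33]
scene -10 [262.6 220.2] expect depth 859.0 have 857.4465 [33 31 31]
scene 0 [265.9 221.9] expect depth 867.0 have 1188.3225 [27 26 26]
scene 5 [267.6 222.7] expect depth 871.0 have 1177.5325 [27 26 27]
scene 10 [269.2 223.6] expect depth 875.0 have 1178.4596 [28 27 27]
scene 15 [270.8 224.4] expect depth 880.0 have 1177.7094 [29 27 28]
scene 22 [273.  225.5] expect depth 885.0 have 1170.3961 [29 28 27]
```

Both cameras agree that the visible fingertip ends about 25 mm short of the stated 22 mm. I'll insert in stages along an axis that works either way, and check on the way.

Call:
{"fn": "move_arm", "kwargs": {
  "increments": [
    [-0.002,0.001,0,0,-0.01,0],
    [0,0,0.012,0,0,0],
    [0,0,0.012,0,0,0],
    [0,0,0.012,0,0,0],
    [0,0,0.012,0,0,0],
    [0,0,0.012,0,0,0],
    [0,0,0.01,0,0,0],
    [0,0,0.005,0,0,0],
    [0,0,0,0,0,0],
    [0,0,0,0,0,0]
  ]
}}

```text
time_s: 4.98
ee_pos: [539.3, 189.5, 126.1]
tool_rot: [[-0.694, 0.168, 0.7], [0.118, 0.986, -0.12], [-0.71, -0.0, -0.704]]
wrist_force: [0.5, 0.1, 0.3]
gripper_width: -0.4
finger_force: 0.0
```

```bash
cat >> h.py <<'E'
def tipcheck():
    s=manip.get_state();A=np.array(s["tool_rot"]);p=np.array(s["ee_pos"])
    for cam in("top","scene"):
        im,d=manip.get_image(cam)
        for z in(-30,-20,-15,-10,-5,0,5,10,15,20):
            X=A@np.array([-9 if cam=="top" else 0,6 if cam=="top" else -13,z])+p;c=manip.calibration(cam);T=np.array(c["extrinsics"]);X=T[:3,:3]@X+T[:3,3];X=X*[1,-1,-1]
            u=cv2.projectPoints(X[None],np.zeros(3),np.zeros(3),np.array(c["intrinsics"]),np.array(c["dist"]))[0].ravel();i,j=np.round(u).astype(int)
            print(cam,z,u.round(),"exp-have",(X[2]-d[j,i]).round(),im[j,i])
E
python3 - <<'E'
from h import *
todo(*ringtarget(0,10,85));tipcheck()
im,d=manip.get_image("scene");cv2.imwrite("pics/s2.png",cv2.resize(im[195:285,250:358],(720,600),interpolation=cv2.INTER_CUBIC))
E
```

```text
t 4.98 pos [539.3 189.5 126.1] F [0.5 0.1 0.3] q [ 0.55 -0.33  2.32 -0.83  0.69 -0.31] w -0.4
shift tool mm [ 1.9 -0.4 56.5] turn [-0.001  0.004 -0.001]
top -30 [295. 263.] exp-have 3.0 [148 146 140]
top -20 [296. 260.] exp-have 7.0 [161 159 152]
top -15 [296. 258.] exp-have 1.0 [137 135 129]
top -10 [296. 257.] exp-have 3.0 [151 148 144]
top -5 [297. 255.] exp-have -129.0 [157 152 150]
top 0 [297. 254.] exp-have -121.0 [185 178 176]
top 5 [297. 252.] exp-have -87.0 [216 209 204]
top 10 [298. 251.] exp-have -83.0 [242 237 234]
top 15 [298. 249.] exp-have -69.0 [193 187 182]
top 20 [298. 248.] exp-have -68.0 [181 175 172]
scene -30 [281. 229.] exp-have 77.0 [46 44 44]
scene -20 [284. 230.] exp-have -5.0 [38 36 35]
scene -15 [285. 231.] exp-have -4.0 [55 52 51]
scene -10 [287. 232.] exp-have -63.0 [109 106 105]
scene -5 [288. 232.] exp-have -64.0 [122 118 118]
scene 0 [290. 233.] exp-have -208.0 [172 166 167]
scene 5 [291. 234.] exp-have -195.0 [186 179 180]
scene 10 [292. 234.] exp-have -192.0 [181 175 175]
scene 15 [294. 235.] exp-have -185.0 [178 173 173]
scene 20 [295. 236.] exp-have -177.0 [181 175 175]
```

View pics/s2.png

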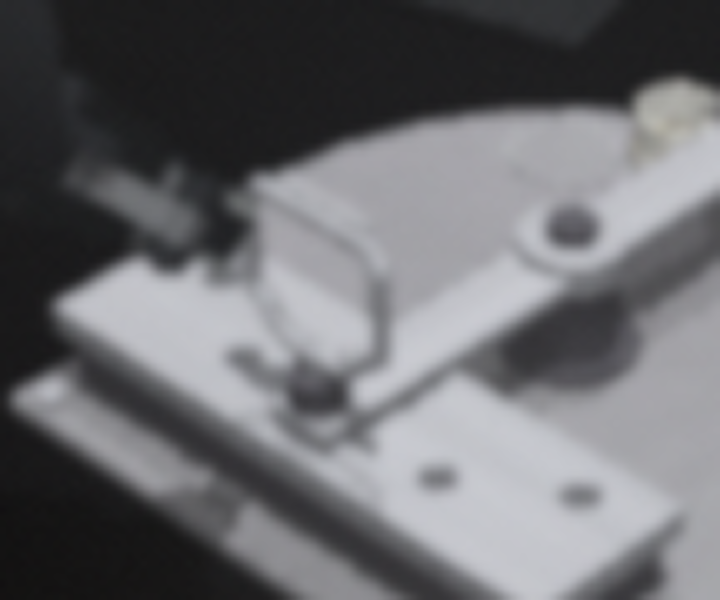

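The scene crop shows the fingertip at (250,260), just short of the ring's near leg, so the tip really is at about tool z = -5. I'll continue inserting.

Call:
{"fn": "move_arm", "kwargs": {
  "increments": [
    [0.002,0,0.008,0,0,0],
    [0,0,0.008,0,0,0],
    [0,0,0.008,0,0,0],
    [0,0,0.007,0,0,0],
    [0,0,0.006,0,0,0],
    [0,0,0.005,0,0,0],
    [0,0,0.004,0,0,0],
    [0,0,0,0,0,0],
    [0,0,0,0,0,0]
  ]
}}

```text
time_s: 5.88
ee_pos: [570.2, 184.2, 92.1]
tool_rot: [[-0.694, 0.168, 0.7], [0.118, 0.986, -0.12], [-0.71, -0.0, -0.704]]
wrist_force: [0.4, 0.3, -0.6]
gripper_width: -0.2
finger_force: 0.0
```

Run:
```python
from h import *
todo(*ringtarget(0,16,79));tipcheck()
im,d=manip.get_image("scene");cv2.imwrite("pics/s3.png",cv2.resize(im[195:285,250:358],(720,600),interpolation=cv2.INTER_CUBIC))
```

```text
t 5.88 pos [570.2 184.2  92.1] F [ 0.4  0.3 -0.6] q [ 0.5  -0.18  2.27 -0.92  0.58 -0.23] w -0.2
shift tool mm [-0.2 -0.4 18.8] turn [-0.001  0.004 -0.001]
top -30 [298. 250.] exp-have 3.0 [128 126 119]
top -20 [299. 247.] exp-have 1.0 [156 154 148]
top -15 [299. 245.] exp-have 13.0 [194 187 182]
top -10 [299. 244.] exp-have 20.0 [233 229 226]
top -5 [300. 243.] exp-have 18.0 [232 227 224]
top 0 [300. 241.] exp-have -54.0 [212 205 201]
top 5 [300. 240.] exp-have -40.0 [242 238 236]
top 10 [301. 239.] exp-have -42.0 [243 238 235]
top 15 [301. 237.] exp-have -40.0 [243 239 236]
top 20 [301. 236.] exp-have -32.0 [244 241 237]
scene -30 [294. 236.] exp-have 76.0 [68 66 65]
scene -20 [296. 238.] exp-have 3.0 [42 40 40]
scene -15 [298. 238.] exp-have -3.0 [89 86 85]
scene -10 [299. 239.] exp-have -157.0 [159 154 154]
scene -5 [300. 240.] exp-have -93.0 [189 184 183]
scene 0 [302. 240.] exp-have -144.0 [179 174 173]
scene 5 [303. 241.] exp-have -137.0 [181 176 175]
scene 10 [304. 242.] exp-have -129.0 [178 173 172]
scene 15 [306. 242.] exp-have 28.0 [130 126 125]
scene 20 [307. 243.] exp-have 33.0 [130 126 124]
```

View pics/s3.png

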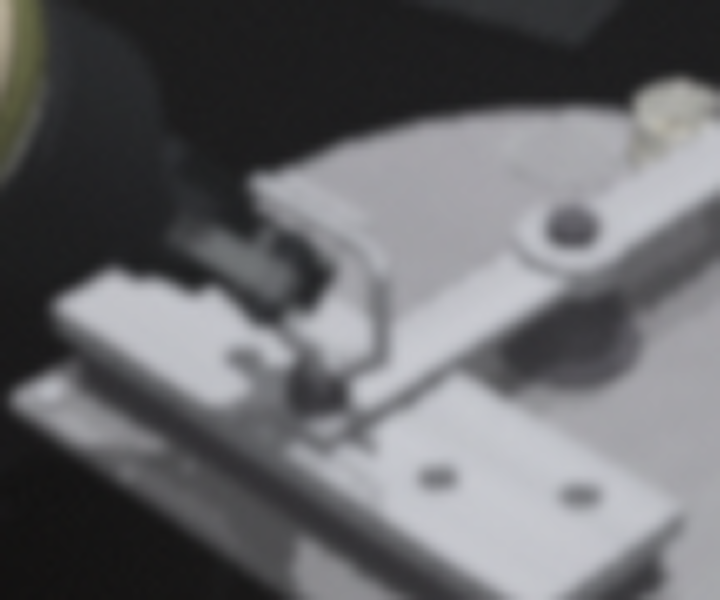

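The fingertips at (310,285) have reached the ring plane, lined up with the opening and without contact. They need about 22 mm more.

Call:
{"fn": "move_arm", "kwargs": {
  "increments": [
    [0,0,0.004,0,0,0],
    [0,0,0.004,0,0,0],
    [0,0,0.004,0,0,0],
    [0,0,0.004,0,0,0],
    [0,0,0.003,0,0,0],
    [0,0,0.003,0,0,0],
    [0,0,0,0,0,0],
    [0,0,0,0,0,0]
  ]
}}

```text
time_s: 6.7
ee_pos: [585.5, 181.6, 76.5]
tool_rot: [[-0.694, 0.168, 0.7], [0.118, 0.986, -0.12], [-0.71, -0.0, -0.704]]
wrist_force: [0.4, 0.6, -0.1]
gripper_width: -0.1
finger_force: 0.0
```

Run:
```python
from h import *
todo(*ringtarget(0,18,77))
im,d=manip.get_image("scene");cv2.imwrite("pics/s4.png",cv2.resize(im[195:285,250:358],(720,600),interpolation=cv2.INTER_CUBIC))
```

```text
t 6.7 pos [585.5 181.6  76.5] F [ 0.4  0.6 -0.1] q [ 0.47 -0.11  2.24 -0.97  0.54 -0.19] w -0.1
shift tool mm [-0.3 -0.4 -0.5] turn [-0.001  0.004 -0.   ]
```

View pics/s4.png

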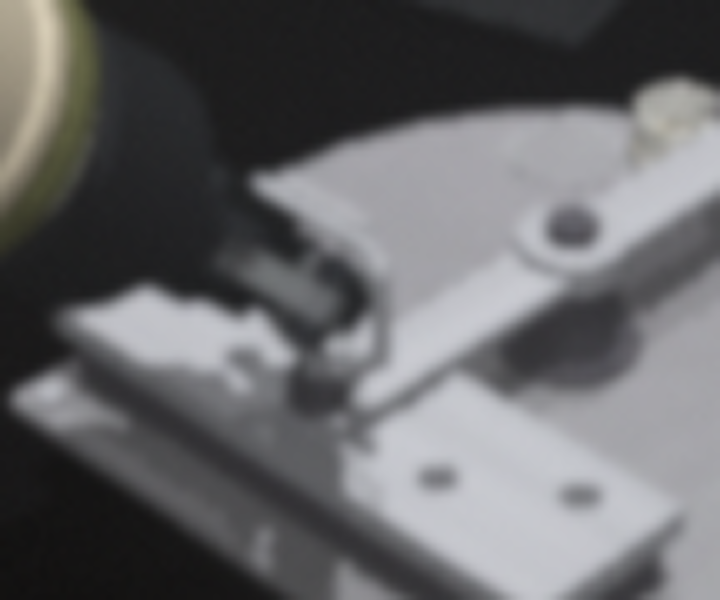

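The fingers are through the opening, with the tip at (350,305) passing behind the ring plane and no contact force. Next I lift straight up.

Call:
{"fn": "move_arm", "kwargs": {
  "increments": [
    [-0.0015,0,-0.0015,0,0,0],
    [-0.0015,0,-0.0015,0,0,0],
    [-0.0015,0,-0.0015,0,0,0],
    [-0.0015,0,-0.0015,0,0,0],
    [0,0,0,0,0,0],
    [0,0,0,0,0,0]
  ]
}}

```text
time_s: 7.25
ee_pos: [585.3, 181.8, 85.2]
tool_rot: [[-0.694, 0.168, 0.7], [0.118, 0.986, -0.119], [-0.71, 0.0, -0.704]]
wrist_force: [0.7, -0.4, -2.0]
gripper_width: -0.1
finger_force: 1.0
```

Call:
{"fn": "move_arm", "kwargs": {
  "increments": [
    [-0.0015,0,-0.0015,0,0,0],
    [-0.0015,0,-0.0015,0,0,0],
    [0,0,0,0,0,0],
    [0,0,0,0,0,0]
  ]
}}

```text
time_s: 7.58
ee_pos: [585.2, 181.7, 89.2]
tool_rot: [[-0.694, 0.168, 0.7], [0.118, 0.986, -0.12], [-0.71, -0.0, -0.704]]
wrist_force: [-2.6, 0.6, -3.9]
gripper_width: 0.1
finger_force: 1.9
```

Call:
{"fn": "move_arm", "kwargs": {
  "increments": [
    [-0.0015,0,-0.0015,0,0,0],
    [-0.0015,0,-0.0015,0,0,0],
    [0,0,0,0,0,0],
    [0,0,0,0,0,0]
  ]
}}

```text
time_s: 7.92
ee_pos: [585.3, 181.7, 93.6]
tool_rot: [[-0.694, 0.168, 0.7], [0.118, 0.986, -0.119], [-0.71, -0.0, -0.704]]
wrist_force: [-3.1, 1.0, -4.0]
gripper_width: -0.6
finger_force: 2.4
```

```bash
cat >> h.py <<'E'
def barz():
    for cam in("top","scene"):
        im,d=manip.get_image(cam);r,c=np.mgrid[200:290,250:380];P=world(cam,np.c_[c.ravel(),r.ravel()],d[200:290,250:380].ravel())
        for th in [0]:
            a=YAW+th;q=(P[:,:2]-PIV)@np.array([[np.cos(a),-np.sin(a)],[np.sin(a),np.cos(a)]])
            m=(abs(q[:,0]+113)<9)&(abs(q[:,1])<80)&(P[:,2]>105)&(P[:,2]<150)
            print(cam,m.sum(),"z 50/90",np.percentile(P[m,2],[50,90]).round(1),"y",np.percentile(q[m,1],[2,50,98]).round(1))
E
python3 - <<'E'
from h import *
todo(*ringtarget(0,18,95));barz()
E
```

```text
t 7.92 pos [585.3 181.7  93.6] F [-3.1  1.  -4. ] q [ 0.48 -0.15  2.24 -0.92  0.57 -0.25] w -0.6
shift tool mm [-1.1 -0.5 -0.9] turn [-0.001  0.004 -0.001]
top 133 z 50/90 [131.6 134.7] y [-27.4  -0.2  28.2]
scene 104 z 50/90 [129.1 132.4] y [-31.7 -14.6  15.1]
```

The wrist force is about -4 N and the bar has risen about 10 mm. I'll lift a little more, then swing clockwise about the pivot.

Call:
{"fn": "move_arm", "kwargs": {
  "increments": [
    [-0.001,0,-0.001,0,0,0],
    [-0.001,0,-0.001,0,0,0],
    [0,0,0,0,0,0],
    [0,0,0,0,0,0]
  ]
}}

```text
time_s: 8.35
ee_pos: [585.3, 181.7, 96.5]
tool_rot: [[-0.694, 0.168, 0.7], [0.118, 0.986, -0.119], [-0.71, -0.0, -0.704]]
wrist_force: [-3.8, -0.3, -4.5]
gripper_width: -0.1
finger_force: 2.8
```

Call:
{"fn": "move_arm", "kwargs": {
  "increments": [
    [-0.0001,0.0039,0.0001,0.028,0,0.028],
    [-0.0001,0.0039,0.0001,0.028,0,0.028],
    [-0.0001,0.0039,0.0001,0.028,0,0.028],
    [-0.0001,0.0039,0.0001,0.028,0,0.028],
    [-0.0001,0.0039,0.0001,0.028,0,0.028],
    [-0.0001,0.0039,0.0001,0.028,0,0.028],
    [-0.0001,0.0039,0.0001,0.028,0,0.028],
    [0,0,0,0,0,0],
    [0,0,0,0,0,0]
  ]
}}

```text
time_s: 9.1
ee_pos: [594.3, 209.0, 96.5]
tool_rot: [[-0.635, 0.43, 0.641], [0.304, 0.903, -0.304], [-0.71, 0.002, -0.704]]
wrist_force: [-4.4, 2.5, -4.6]
gripper_width: -0.1
finger_force: 3.2
```

```bash
cat >> h.py <<'E'
def armang():
    im,d=manip.get_image("top");r,c=np.mgrid[140:290,240:390];P=world("top",np.c_[c.ravel(),r.ravel()],d[140:290,240:390].ravel())
    q=P[:,:2]-PIV;rr=np.hypot(*q.T);az=np.arctan2(q[:,1],q[:,0])
    m=(P[:,2]>44)&(P[:,2]<56)&(rr>25)&(rr<80)&(abs(az)<1.2);print("arm th",round(np.median(az[m])-YAW,3),m.sum())
    m=(P[:,2]>38)&(P[:,2]<60)&(rr>87)&(rr<145)&(abs(az)<1.2);print("lens th",round(np.median(az[m])-YAW,3),m.sum())
    a=YAW+np.median(az[(P[:,2]>44)&(P[:,2]<56)&(rr>25)&(rr<80)&(abs(az)<1.2)])-YAW
    x=q@[np.cos(a),np.sin(a)];m=(abs(x+113)<9)&(abs(q@[-np.sin(a),np.cos(a)])<30)&(P[:,2]>108)&(P[:,2]<150);print("bar z",np.percentile(P[m,2],[50,90]).round(1),m.sum())
E
python3 - <<'E'
from h import *
todo(*ringtarget(-.28,18,96));armang()
E
```

```text
t 9.1 pos [594.3 209.   96.5] F [-4.4  2.5 -4.6] q [ 0.62  0.08  2.01 -0.96  0.87  0.08] w -0.1
shift tool mm [ 0.2 -2.1  0.4] turn [0.004 0.004 0.001]
arm th -0.279 227
lens th -0.277 373
bar z [133.8 137.7] 133
```

The arm followed fully, to -0.279. Now the remaining 0.105 rad.

Call:
{"fn": "move_arm", "kwargs": {
  "increments": [
    [-0.0001,0.0034,0.0001,0.025,0,0.025],
    [-0.0001,0.0034,0.0001,0.025,0,0.025],
    [-0.0001,0.0034,0.0001,0.025,0,0.025],
    [0,0,0,0,0,0],
    [0,0,0,0,0,0]
  ]
}}

```text
time_s: 9.57
ee_pos: [599.4, 217.6, 96.5]
tool_rot: [[-0.599, 0.524, 0.606], [0.371, 0.852, -0.37], [-0.709, 0.003, -0.705]]
wrist_force: [-4.8, 3.8, -5.0]
gripper_width: -0.2
finger_force: 3.7
```

Run:
```python
from h import *
todo(*ringtarget(-.384,18,96));armang()
```

```text
t 9.57 pos [599.4 217.6  96.5] F [-4.8  3.8 -5. ] q [ 0.66  0.17  1.92 -0.93  0.97  0.16] w -0.2
shift tool mm [ 0.3 -2.   0.4] turn [ 0.003  0.003 -0.001]
arm th -0.374 232
lens th -0.383 383
bar z [134.1 137.7] 131
```

Call:
{"fn": "move_arm", "kwargs": {
  "increments": [
    [0.001,0,0.001,0,0,0],
    [0.001,0,0.001,0,0,0],
    [0.001,0,0.001,0,0,0],
    [0.001,0,0.001,0,0,0],
    [0.001,0,0.001,0,0,0],
    [0.001,0,0.001,0,0,0],
    [0.001,0,0.001,0,0,0],
    [0,0,0,0,0,0],
    [0,0,0,0,0,0]
  ]
}}

```text
time_s: 10.37
ee_pos: [599.3, 217.2, 86.8]
tool_rot: [[-0.599, 0.524, 0.606], [0.371, 0.852, -0.37], [-0.71, 0.003, -0.705]]
wrist_force: [-7.3, 4.0, -2.2]
gripper_width: -0.2
finger_force: 3.6
```

Run:
```python
from h import *
todo(*ringtarget(-.384,18,80));armang()
```

```text
t 10.37 pos [599.3 217.2  86.8] F [-7.3  4.  -2.2] q [ 0.66  0.19  1.92 -0.95  0.96  0.18] w -0.2
shift tool mm [ 4.9 -1.7  4.8] turn [ 0.003  0.004 -0.001]
arm th -0.37 224
lens th -0.379 384
bar z [125.  128.1] 119
```

The bar is about 9 mm lower, so the pin has entered the hole. I'll continue lowering.

Call:
{"fn": "move_arm", "kwargs": {
  "increments": [
    [0.001,0,0.001,0,0,0],
    [0.001,0,0.001,0,0,0],
    [0.001,0,0.001,0,0,0],
    [0.001,0,0.001,0,0,0],
    [0,0,0,0,0,0],
    [0,0,0,0,0,0]
  ]
}}

```text
time_s: 10.92
ee_pos: [600.1, 216.7, 82.0]
tool_rot: [[-0.598, 0.524, 0.606], [0.371, 0.852, -0.371], [-0.711, 0.003, -0.704]]
wrist_force: [-0.7, 1.0, -0.2]
gripper_width: 0.3
finger_force: 0.5
```

Run:
```python
from h import *
todo(*ringtarget(-.384,18,79));armang()
```

```text
t 10.92 pos [600.1 216.7  82. ] F [-0.7  1.  -0.2] q [ 0.65  0.2   1.92 -0.95  0.95  0.19] w 0.3
shift tool mm [ 2.8 -1.6  1.4] turn [ 0.002  0.005 -0.002]
arm th -0.372 224
lens th -0.378 378
bar z [122.3 125.2] 108
```

Pin home. I'll clear the bar, then retract along the finger axis.

Call:
{"fn": "move_arm", "kwargs": {
  "increments": [
    [0.001,0,0,0,0,0],
    [0.001,-0.001,0,0,0,0],
    [0.001,0,0,0,0,0],
    [0,0,0,0,0,0],
    [0,0,0,0,0,0]
  ]
}}

```text
time_s: 11.38
ee_pos: [597.0, 216.6, 78.9]
tool_rot: [[-0.599, 0.524, 0.605], [0.37, 0.851, -0.371], [-0.71, 0.002, -0.704]]
wrist_force: [-0.1, 0.0, -0.2]
gripper_width: 0.0
finger_force: 0.0
```

Call:
{"fn": "move_arm", "kwargs": {
  "increments": [
    [0,0,-0.004,0,0,0],
    [0,0,-0.006,0,0,0],
    [0,0,-0.008,0,0,0],
    [0,0,-0.01,0,0,0],
    [0,0,-0.012,0,0,0],
    [0,0,-0.015,0,0,0],
    [0,0,-0.015,0,0,0],
    [0,0,-0.015,0,0,0],
    [0,0,-0.015,0,0,0],
    [0,0,0,0,0,0]
  ]
}}

```text
time_s: 12.22
ee_pos: [536.1, 256.4, 152.8]
tool_rot: [[-0.597, 0.523, 0.608], [0.371, 0.853, -0.368], [-0.711, 0.006, -0.703]]
wrist_force: [0.8, 0.4, 0.1]
gripper_width: 0.6
finger_force: 0.0
```

Run:
```python
from h import *
todo(*ringtarget(-.384,-53,150));armang()
im,d=manip.get_image("top");cv2.imwrite("pics/t5.png",cv2.resize(im[135:285,200:400],(800,600),interpolation=cv2.INTER_CUBIC))
```

```text
t 12.22 pos [536.1 256.4 152.8] F [0.8 0.4 0.1] q [ 0.8   0.04  1.94 -0.87  1.13  0.16] w 0.6
shift tool mm [-0.3 -1.9  4.3] turn [ 0.006  0.005 -0.003]
arm th -0.368 228
lens th -0.376 382
bar z [123.1 125. ] 83
```

View pics/t5.png

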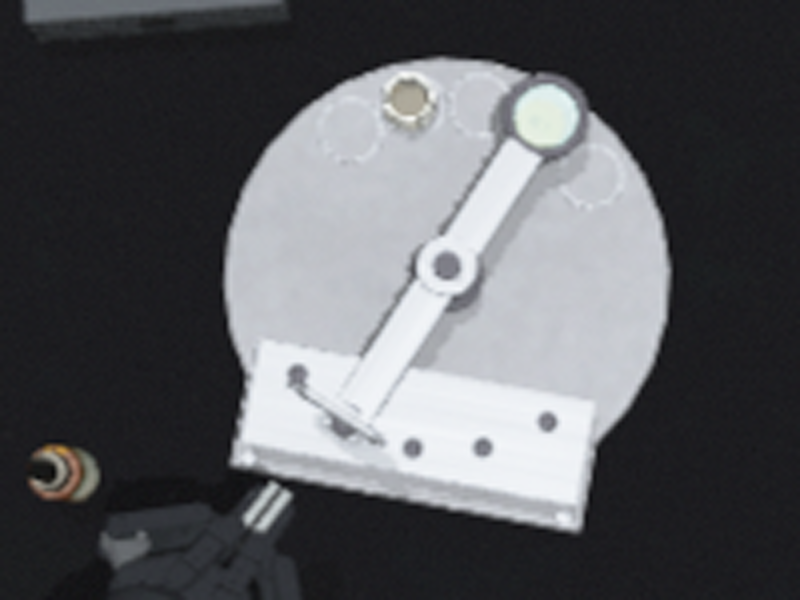

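The lens at (545,115) stands over the yellow disc, the cup is in place, and the hand is clear of the ring. I'll back off further and confirm the pin height with the scene camera.

Call:
{"fn": "move_arm", "kwargs": {
  "increments": [
    [0,0,-0.015,0,0,0],
    [0,0,-0.015,0,0,0],
    [0,0,-0.015,0,0,0],
    [0,0,0,0,0,0],
    [0,0,0,0,0,0],
    [0,0,0,0,0,0]
  ]
}}

```text
time_s: 12.82
ee_pos: [509.4, 269.9, 180.0]
tool_rot: [[-0.599, 0.525, 0.605], [0.37, 0.851, -0.372], [-0.71, 0.001, -0.704]]
wrist_force: [-0.4, 0.6, -0.4]
gripper_width: 0.2
finger_force: 0.0
```

Run:
```python
from h import *
todo(*ringtarget(-.384,-53,150));a=YAW-.375
for cam in("top","scene"):
    im,d=manip.get_image(cam);r,c=np.mgrid[190:300,240:380];P=world(cam,np.c_[c.ravel(),r.ravel()],d[190:300,240:380].ravel())
    q=(P[:,:2]-PIV)@np.array([[np.cos(a),-np.sin(a)],[np.sin(a),np.cos(a)]])
    m=(abs(q[:,0]+113)<9)&(abs(q[:,1])<32)&(P[:,2]>112)&(P[:,2]<128);print(cam,m.sum(),P[m,2].mean(),P[m,2].max(),np.percentile(P[m,2],[50,90]))
```

```text
t 12.82 pos [509.4 269.9 180. ] F [-0.4  0.6 -0.4] q [ 0.86 -0.01  1.93 -0.84  1.21  0.15] w 0.2
shift tool mm [-2.   0.7 44.7] turn [ 0.     0.004 -0.001]
top 85 121.93288597210788 126.65666684574262 [122.31043829 125.10453008]
scene 82 119.49653688015121 123.39060589180247 [120.33543181 122.04674977]
```

Bar heights match the starting values (top 121.9, scene 119.4), so the pin is home.

```bash
python3 -c "
from station import manip
print(manip.job_done())"
```

```text
the job is handed in; nothing more can be done
None
```

The job is handed in, with no verdict shown: the arm measures about -0.375 rad, one hole over, with the lens above the brass disc, the pin's ring bar back at its home height and the hand clear.

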